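Power the heated lunchbox and hold its vent slide open at the mark

TASK

Plug the square battery block into the square socket of the heated lunchbox until it sits fully home, and let go of it. Then pull the spring-return vent slide on the lid out until its pointer stands level with the little steel marker, and keep it there: finish while still holding the slide with the gripper, because it springs shut when released. Do not shift the marker, and leave the bowl, ice pack, tumbler and spoon where they are.

Things in the scene. Friction and masses are not known exactly. Their poses are not given: they have to be found in the camera images.
- lunchbox: Olive heated lunchbox fixed to the bench. Origin on the bench, z up, front (grey lid lock) faces its -x. Food part 158 (x) by 156 (y) mm, centre at y = +33 mm; lid top at z = 70 mm. Battery bay at its -y end, 90 (x) by 70 (y) mm, centre at y = -80 mm, top at z = 70 mm too. On the lid behind the vent slide: a hood 8 mm high, x = 51 to 73, y = 14 to 66 mm.
- socket (a point): Centre of the mouth of the square socket in the battery bay's top face (70 mm above the bench): a vertical blind hole 29 by 29 mm, 27 mm deep, sides along the lunchbox's x and y, edges chamfered 2 mm. Axes are the lunchbox's.
- battery: Loose battery block, about 90 g, upright on the bench: grey square shank 26 by 26 mm, 22 mm high, under a wider square head 36 by 36 mm, 38 mm high (total 60). Origin at the centre of the shank's underside, z up, x and y along its sides; any quarter turn fits. Fully home, the head's shoulder rests on the bay top and the origin is 22 mm below the socket point.
- vent_slide (a joint): How far the vent slide on the lid is pulled out, m: 0 = shut (a spring returns it there), growing towards the lunchbox's front (its -x), end stop at 0.060. The spring pulls back with about 2.7 N when shut plus 1.8 N per cm, so 6 to 11 N at the mark.
- slide_grip (a point): Grip point in the middle of the slide's upright grey tab, 32 mm above the lid, 12 mm below the tab's top; moves with the slide. Tab 14 mm thick along the lunchbox's x (the pull direction), 30 mm wide along y, on a flat plate whose top is 5 mm above the lid. Shut, it is at x = +22, y = +40 mm of the lunchbox. Axes are the lunchbox's.
- pointer (a point): Tip of the slide's pointer, a 5 mm wide grey bar lying flat on the +y side of the slide in line with the tab; moves with the slide. Axes are the lunchbox's.
- mark (a point): Middle of the marker's side facing the pointer. The marker is a steel rider 10 mm long (lunchbox x), 14 mm wide, 8 mm high, on a rail on the lid 40 mm to +y of the tab's centre line; stiff, set 20 to 45 mm (differs each time) frontward of the shut pointer. Axes are the lunchbox's: pointer and mark are level when at the same lunchbox x.
- bowl: Little wooden bowl, 90 mm across, 40 mm high, origin under its centre. Leave alone.
- ice_pack: Yellow silicone-skinned hard ice pack, 85 by 60 by 18 mm, origin under its centre. Leave alone.
- tumbler: Stainless steel tumbler with black twist cap, 76 mm across, 169 mm high, origin under its centre. Leave alone.
- spoon: Grey plastic spoon, 160 mm long, lying flat. Leave alone.
Not all that is in view belongs to the job. Several things have the shape of the battery; the one meant has the colours described above.

How it is judged:
By the outcome, as a careful person would: the job done as asked, in the order asked, and still so for the second after the job is handed in, while the arm keeps its last pose, push and grip.
It also fails if it takes over 53 s, if anything falls off the work surface, if the arm or the gripper's body presses on something with over 40 N, if the wrist force passes 120 N, or if a joint passes its speed limit or range.

ROBOT

A 6-joint arm with a two-finger parallel gripper is mounted at the origin on the work surface. World frame = base frame: x ahead of the robot, y to its left, z up, the work surface at z = 0. Lengths are in m, angles in rad, forces in N, time in s.
With the tool pointing down it reaches from about 0.375 to 0.9 m from the base axis. Payload 3.1 kg.
Tool frame: the origin (TCP) lies midway between the tips of the shut fingers; the grasp point (between the pads) lies 19 mm behind it; z points along the fingers, y is the line along which they close (so a half turn about z gives the same grasp; the last joint's range is limited). The gripper opens to 87 mm and grips with 3 to 60 N. Pads are 19 mm wide; open, the fingers measure 117 mm over their backs; the gripper's body (75 mm by 190 mm) begins 51 mm behind the grasp point.
Start: joints at [-1.397, 0.527, 1.433, -0, 1.181, -0.178], TCP at [0.216, -0.586, 0.223] pointing down, gripper open.
Joint ranges: [-3.08, 3.08], [-0.75, 2.2], [0.22, 2.44], [-1.43, 4.57], [0, 2.65], [-2.85, 2.85]. Speed limits (rad/s): [2.79, 2.79, 3.14, 3.14, 3.14, 3.14].

INTERFACE

Orientations are given as a unit quaternion [x, y, z, w].
In Python, from rig import robot gives the robot as it stands. The module is installed in compiled form; this text tells all that it offers.
- The arm moves only by the tool play_rows, never from a script. Its arguments are lists of equal length, an entry for each row: "gripper": the closure, from -1 (fully open) to 1 (shut); "delta_pos": the shift along the tool's x, y, z in cm, a list of three; "turn": the turn, a rotation vector about the tool's x, y, z in rad, a list of three. A call has 1 to 12 rows; each row is the pose to reach, as a shift and turn from the pose commanded when the call began, along the tool's axes at that moment; what a row does not reach only later rows make up. A row lasts 1/8 s, in which the tool goes at most 62.5 mm and 10.7 degrees, less where a joint would pass 70% of its speed; a pose out of reach is approached as far as the arm can. A call with a gripper value outside its range is refused whole. The fingers move at their own pace and stop on an object; "squeeze" is the grip in N (left out, the last holds). Time passes only in rows, so rows that repeat a pose let the fingers close. It gives the time, the measured TCP pose, the force, the opening and the grip force at its end, in the units of the state.
- robot.get_obs(): the state, without advancing time (a new reading comes with each control period).
- robot.camera(name): name is "scene" or "top" or "wrist"; returns a dict with "color" (480x640x3 uint8, red, green, blue), "vfov" (degrees; the focal length in pixels is half the picture's height over the tangent of half this angle, whatever the lens; pixels are square), "cx", "cy" (the principal point, pixels), "R" (3x3) and "t" (3): a world point X has camera coordinates R X + t. Camera axes: x right, y down, z forward; pixel columns grow to the right and rows downward; lengths in m; the calibration is good to about 2 mm. A picture is of the moment at which its call begins. There is no depth.
- robot.hand_in(): hands the job in; it is judged then, once.
The state is a dict: "time": time; "q": joint angles; "joint_velocities": joint speeds; "joint_torque": joint torques, N m; "position": TCP position; "tool_rot": TCP orientation; "ft_force": force on the tool from outside, world axes, zero at the start; "moment": the same for the moment, N m; "grip_width": finger opening in m; "grip_force": force on a finger pad.
Only numpy, scipy, OpenCV 4.12 (cv2) and the standard library are available. Lean on these libraries where they do the work, as an engineer would, in place of code of your own. Each camera call takes 0.05 s, during which the arm holds its last target. There are 200 camera calls.

## Working session

There is one attempt and no reset: what is moved stays moved. The work goes in short steps, Python scripts to look and compute and a tool call to move; the robot and the scene stay as the last step left them, time stands still between calls to the robot, and variables do not carry over. Pictures are saved under pics/ and viewed, at most 10 in all, crops included, and the job is handed in when it is done.

Besides the shell and the picture viewer there is one more tool, called after "Request:" as name(argument=value, ...), one argument or row to a line, values as JSON. play_rows: Moves the arm, as the interface text tells. Its arguments: {"type":"object","properties":{"gripper":{"type":"array","items":{"type":"number"}},"delta_pos":{"type":"array","items":{"type":"array","items":{"type":"number"}}},"turn":{"type":"array","items":{"type":"array","items":{"type":"number"}}},"squeeze":{"type":"number"}},"required":["gripper","delta_pos","turn"]}

```bash
mkdir -p pics; cat > h.py <<'E'
import numpy as np, cv2, json
from rig import robot
def snap(n,tag):
    c=robot.camera(n); cv2.imwrite(f'pics/{tag}.png',c['color'][:,:,::-1])
    json.dump({k:np.asarray(c[k]).tolist() for k in('vfov','cx','cy','R','t')},open(f'pics/{tag}.json','w'))
def cam(tag):
    c=json.load(open(f'pics/{tag}.json')); f=240/np.tan(np.radians(c['vfov'])/2)
    return f,c['cx'],c['cy'],np.array(c['R']),np.array(c['t'])
def ray(tag,p):
    f,cx,cy,R,t=cam(tag); d=R.T@np.array([(p[0]-cx)/f,(p[1]-cy)/f,1]); return -R.T@t,d/np.linalg.norm(d)
def atz(tag,p,z):
    o,d=ray(tag,p); return o+d*(z-o[2])/d[2]
def tri(*tp):
    A=0;b=0
    for tag,p in tp:
        o,d=ray(tag,p);P=np.eye(3)-np.outer(d,d);A=A+P;b=b+P@o
    x=np.linalg.solve(A,b); return x,[np.linalg.norm((np.eye(3)-np.outer(d,d))@(x-o))*1e3 for o,d in [ray(t,p) for t,p in tp]]
def proj(tag,X):
    f,cx,cy,R,t=cam(tag); c=R@np.array(X)+t; return [cx+f*c[0]/c[2],cy+f*c[1]/c[2]]
E
python3 - <<'E'
from h import *
np.set_printoptions(precision=4,suppress=True)
for n in('scene','top','wrist'):
    snap(n,n+'0'); f,cx,cy,R,t=cam(n+'0'); print(n,f,cx,cy,-R.T@t,R[2])
o=robot.get_obs();print(o)
a=cv2.imread('pics/scene0.png');b=cv2.imread('pics/top0.png')
E
```

```text
scene 492.29004338762485 311.6351280386095 234.21817521332073 [0.8647 0.5508 0.8257] [-0.3052 -0.56   -0.7702]
top 577.5223440186166 317.7589030346258 242.2090936905894 [0.4857 0.0004 1.2392] [ 0.0832  0.0172 -0.9964]
wrist 338.98500515777954 322.03957656856284 238.44910194518124 [ 0.2843 -0.5622  0.3843] [-0.2498 -0.0912 -0.964 ]
{'time': 0.15, 'q': array([-1.3965,  0.5283,  1.4336, -0.    ,  1.1814, -0.1785]), 'joint_velocities': array([ 0.0005, -0.0028, -0.0031,  0.0014,  0.0003,  0.0008]), 'joint_torque': array([  0.0002, -44.0433, -17.6842,   0.0633,   0.0552,  -0.0001]), 'position': array([ 0.2159, -0.5859,  0.2218]), 'tool_rot': array([ 0.9845,  0.1755, -0.    , -0.0008]), 'ft_force': array([-0.7459, -0.0873,  0.745 ]), 'moment': array([-0.0329, -0.0075, -0.0604]), 'grip_force': 0.0, 'grip_width': 0.08739079174937255}
```

View pics/top0.png

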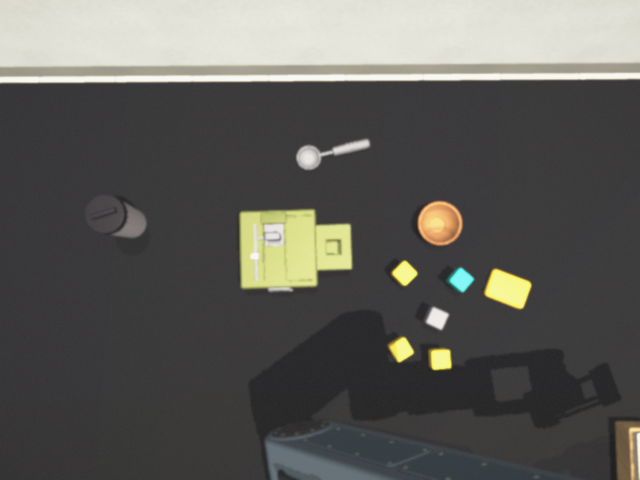

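View pics/scene0.png

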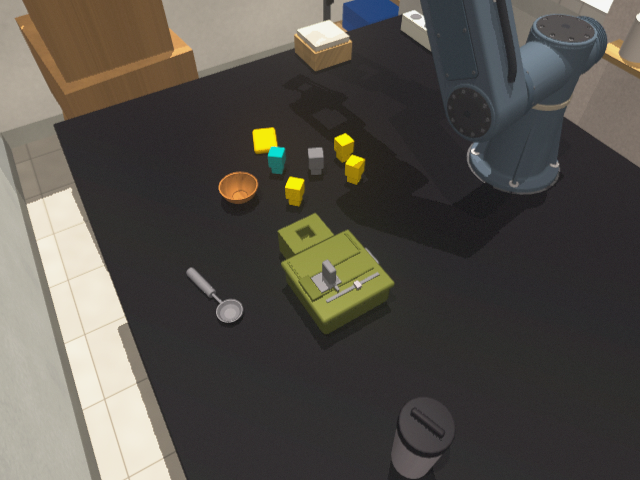

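```bash
python3 - <<'E'
import cv2,numpy as np
a=cv2.imread('pics/scene0.png')[125:215,245:375];b=cv2.imread('pics/top0.png')
A=cv2.resize(a,None,fx=6,fy=6,interpolation=2);cv2.imwrite('pics/c1.png',A)
B=cv2.resize(b[200:300,230:360],None,fx=6,fy=6,interpolation=2);cv2.imwrite('pics/c2.png',B)
C=cv2.resize(cv2.imread('pics/scene0.png')[205:335,270:400],None,fx=4.5,fy=4.5,interpolation=2);cv2.imwrite('pics/c3.png',C)
E
```

```text
(no output)
```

View pics/c1.png

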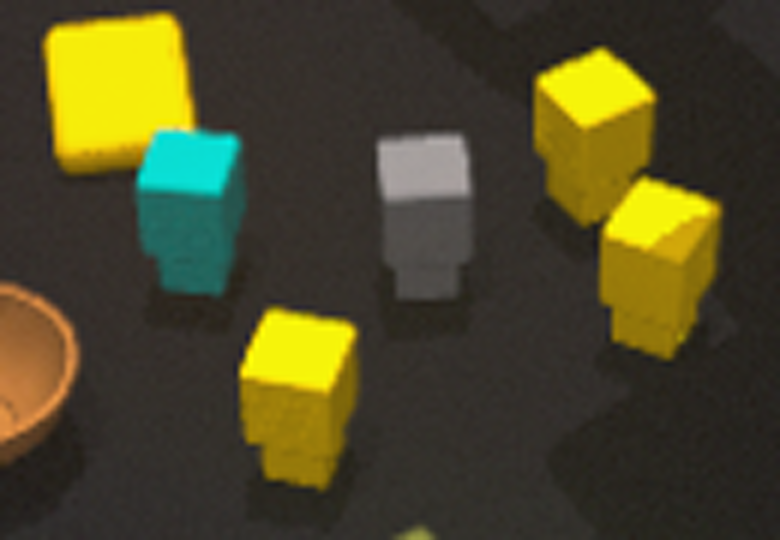

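View pics/c2.png

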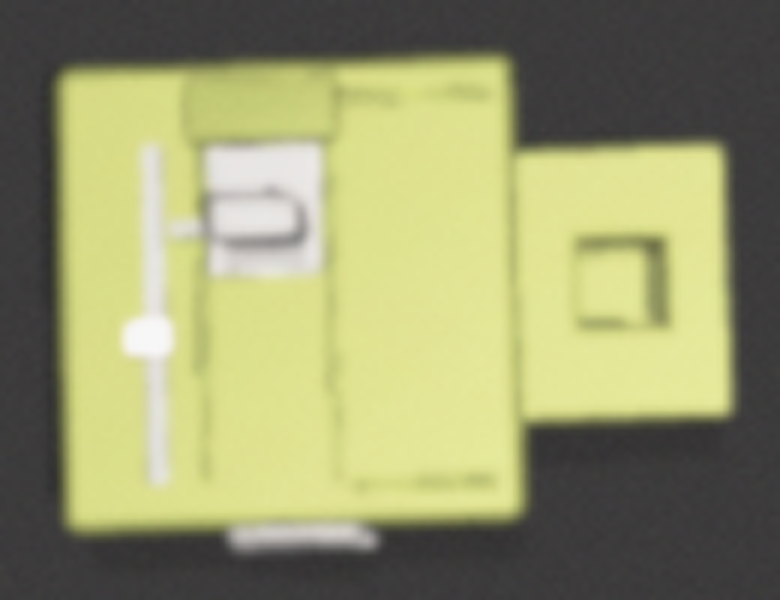

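```bash
python3 - <<'E'
from h import *
from scipy.optimize import least_squares
np.set_printoptions(precision=4,suppress=True)
q=lambda p:[(p[0]+.5)/6-.5+230,(p[1]+.5)/6-.5+200]
# image top=+x(back), left=+y
P=[((62,72),(79,111)),((510,57),(79,-45)),((524,517),(-79,-45)),((70,530),(-79,111)),((722,143),(45,-115)),((733,413),(-45,-115)),((575,238),(16.5,-63.5)),((668,238),(16.5,-96.5)),((665,328),(-16.5,-96.5)),((578,328),(-16.5,-63.5))]
W=np.array([atz('top0',q(p),.07)[:2] for p,_ in P]);L=np.array([l for _,l in P])/1e3
def tf(v,l): c,s=np.cos(v[2]),np.sin(v[2]); return l@np.array([[c,s],[-s,c]])+v[:2]
def res(v): return (tf(v[:3],np.c_[L[:,0],L[:,1]+ np.r_[np.zeros(6),np.ones(4)*v[3]]])-W).ravel()
r=least_squares(res,[.5,0,0,0]);print(r.x,r.fun.reshape(-1,2)*1e3)
v=r.x
print('socket',tf(v,np.array([[0,-.08+v[3]]])),'grip',tf(v,np.array([[.022,.04]])))
a=cv2.imread('pics/top0.png').astype(int)
m=((a.min(2)>130)&(a.max(2)-a.min(2)<40)).astype(np.uint8); m[:300]=0;m[335:]=0;m[:,:420]=0;m[:,455:]=0
c,_=cv2.findContours(m,0,2);c=max(c,key=cv2.contourArea);R=cv2.minAreaRect(c);print(R)
print([atz('top0',p,.06) for p in cv2.boxPoints(R)], atz('top0',R[0],.06))
# scene head-top corners crop/6
s=lambda p:[(p[0]+.5)/6-.5+245,(p[1]+.5)/6-.5+125]
S=[(378,140),(464,135),(470,195),(384,200)]
print(atz('scene0',s(np.mean(S,0)),.06), tri(('top0',R[0]),('scene0',s(np.mean(S,0)))))
print([atz('scene0',s(p),.06)for p in S])
E
```

```text
[0.5718 0.0683 0.0302 0.001 ] [[ 1.1113  1.7228]
 [ 1.0042 -1.434 ]
 [-0.829  -1.386 ]
 [-1.1553  1.44  ]
 [-1.2917 -0.476 ]
 [ 0.3122  0.1075]
 [ 0.9217  1.2866]
 [ 1.9592 -0.2169]
 [-0.5055 -2.3211]
 [-1.5271  1.2771]]
socket [[ 0.5742 -0.0106]] grip [[0.5926 0.1089]]
((436.9000549316406, 317.70001220703125), (18.335756301879883, 18.335756301879883), 26.56505012512207)
[array([ 0.4225, -0.195 ,  0.06  ]), array([ 0.4555, -0.2121,  0.06  ]), array([ 0.439 , -0.2448,  0.06  ]), array([ 0.4062, -0.2277,  0.06  ])] [ 0.4308 -0.2199  0.06  ]
[ 0.4304 -0.217   0.06  ] (array([ 0.4299, -0.2198,  0.0577]), [np.float64(0.9470657077384896), np.float64(0.9470657077384511)])
[array([ 0.4378, -0.2404,  0.06  ]), array([ 0.4072, -0.2255,  0.06  ]), array([ 0.4232, -0.194 ,  0.06  ]), array([ 0.4531, -0.2086,  0.06  ])]
```

View pics/c3.png

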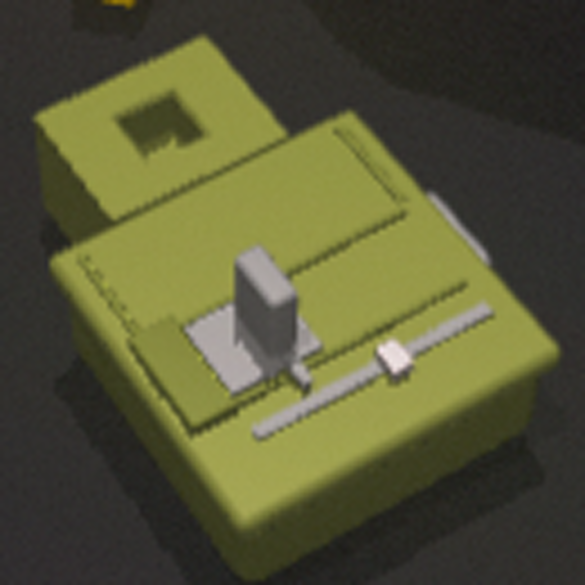

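Crop: the candidates in the top view are yellow (404,273), (401,349), (440,358), cyan (461,280) and all‑grey (437,318). The grey one matches the description, and in the scene view it sits at about (316,160). Next I compute the approach.

```bash
cat >> h.py <<'E'
from scipy.spatial.transform import Rotation as Ro
def move(p,closing):
    o=robot.get_obs(); R=Ro.from_quat(o['tool_rot']); y=np.array([np.cos(np.radians(closing)),np.sin(np.radians(closing)),0]); z=np.array([0,0,-1.])
    T=np.array([np.cross(y,z),y,z]).T
    print('dpos cm',np.round(R.inv().apply(np.array(p)-o['position'])*100,2),'turn',np.round((R.inv()*Ro.from_matrix(T)).as_rotvec(),3),'t',o['time'],'pos',np.round(o['position'],4),'clos',np.degrees(np.arctan2(*R.as_matrix()[[1,0],1])).round(2),'w',o['grip_width'],'f',np.round(o['ft_force'],1))
E
python3 -c "
from h import *
move([.4305,-.2195,.17],-117.4)"
```

```text
dpos cm [ 32.8  -26.96   5.23] turn [-0.002  0.     0.831] t 0.15 pos [ 0.2159 -0.5859  0.2218] clos -69.79 w 0.08739079174937255 f [-0.7 -0.1  0.7]
```

Request:
play_rows(
  gripper=[-1,-1,-1,-1,-1,-1,-1,-1,-1,-1,-1],
  delta_pos=[
    [32.8,-26.96,5.2],
    [32.8,-26.96,5.2],
    [32.8,-26.96,5.2],
    [32.8,-26.96,5.2],
    [32.8,-26.96,5.2],
    [32.8,-26.96,5.2],
    [32.8,-26.96,5.2],
    [32.8,-26.96,5.2],
    [32.8,-26.96,5.2],
    [32.8,-26.96,5.2],
    [32.8,-26.96,5.2],
  ],
  turn=[
    [0,0,0.16],
    [0,0,0.32],
    [0,0,0.48],
    [0,0,0.64],
    [0,0,0.76],
    [0,0,0.831],
    [0,0,0.831],
    [0,0,0.831],
    [0,0,0.831],
    [0,0,0.831],
    [0,0,0.831],
  ],
)

```text
time: 1.52
position: [0.4302, -0.2215, 0.1707]
tool_rot: [0.971, -0.238, 0.0, 0.0]
ft_force: [-0.1, 1.3, -0.2]
grip_width: 0.087
grip_force: 0.0
```

```bash
python3 -c "
from h import *
snap('wrist','w1');move([.4305,-.2195,.17],-117.4)
print(proj('w1',[.4305,-.2195,.06]))"
```

```text
dpos cm [-0.06 -0.17  0.06] turn [ 0.    -0.    -0.002] t 1.575 pos [ 0.4302 -0.2213  0.1706] clos -117.52 w 0.0871409360830891 f [ 0.4 -0.2  0.2]
[np.float64(318.3403341657051), np.float64(237.22472106405007)]
```

View pics/w1.png

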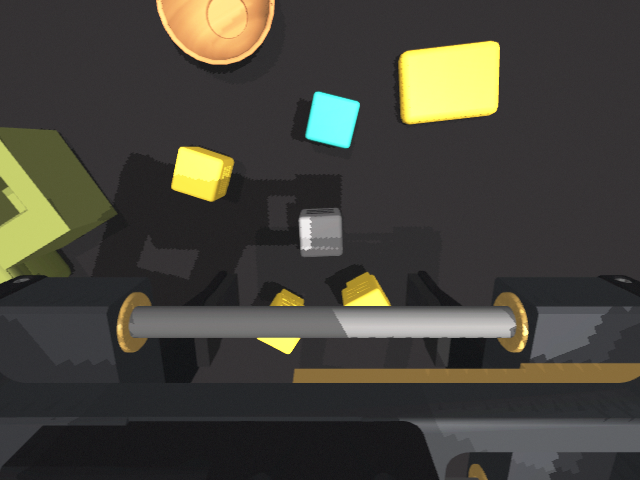

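```bash
python3 - <<'E'
from h import *
np.set_printoptions(precision=1,suppress=True,linewidth=180)
f,cx,cy,R,t=cam('w1');print(-R.T@t)
th=np.radians(-27.4);c=np.array([.4305,-.2195])
for z in(.06,.022):
  for a,b in((1,1),(1,-1),(-1,-1),(-1,1)):
    d=.018*np.array([a*np.cos(th)-b*np.sin(th),a*np.sin(th)+b*np.cos(th)]);print(z,np.array(proj('w1',[*(c+d),z])))
g=cv2.imread('pics/w1.png').max(2)
print(g[200:264:2,292:352:2])
E
```

```text
[ 0.5 -0.3  0.3]
0.06 [296.3 216.1]
0.06 [340.1 216. ]
0.06 [339.6 257.6]
0.06 [297.3 257.7]
0.022 [299.3 207.9]
0.022 [338.  207.8]
0.022 [337.6 244.9]
0.022 [300. 245.]
[[ 54  47  35  38  34  31  36  36  37  37  35  35  36  36  37  37  34  36  38  36  35  36  35  36  45  56  55  54  54  54]
 [ 46  54  38  37  35  36  36  37  36  37  35  36  32  38  36  35  36  38  35  35  35  37  38  35  36  54  54  55  53  54]
 [ 36  38  34  37  36  36  37  38  38  35  36  38  37  36  36  36  37  39  35  35  36  38  34  35  45  54  54  54  54  55]
 [ 36  36  34  37  37  37  38  36  35  36  34  37  34  37  35  34  39  36  35  38  35  37  37  35  35  52  55  53  53  55]
 [ 35  37  37  36  37  38  40  41  40  42  52  51  57  59  63  67  73  75  79  89  86  89  90  61  46  54  54  52  53  54]
 [ 37  35  35  36  37  82  89  79  54  53  52  51  59  65  66  69  80  79  69  73  72  90  90  88  46  54  54  54  57  55]
 [ 36  35  36  38  59  90  91  80  66  68  79  79  77  72  71  71  60  61  60  51  56  79  92  89  58  54  54  54  53  54]
 [ 38  37  36  38  72  91  93  92  94  94  93  93  92  93  94  93  9
[... 2307 characters left out ...]
113 112 111 113 114 112 112 113 114 112 112 113 113 112 113 107  82  49  49  49  48]
 [ 48  48  47  48  57 104 113 112 112 114 113 111 112 110 112 112 111 111 110 111 108 109 108 106 100  51  47  50  47  48]
 [ 47  48  47  48  49  74  95  95  94  94  99  96  90  82  78  73  65  64  57  48  47  49  46  50  48  49  47  46  48  48]
 [ 47  47  45  48  47  49  49  49  49  49  48  48  49  48  48  47  49  48  49  48  47  50  48  49  48  49  47  50  46  46]
 [ 47  49  49  49  49  48  49  47  50  48  49  48  50  48  45  46  49  47  49  46  47  47  48  47  48  48  47  48  48  49]
 [ 48  47  50  48  49  47  47  49  48  48  49  48  49  47  49  50  47  48  47  48  49  47  48  48  48  46  47  48  49  48]]
```

```bash
python3 - <<'E'
from h import *
np.set_printoptions(precision=4,suppress=True)
C=np.array([(298.7,216.5),(340.5,215.2),(342.6,254),(301,256.3)])
W=np.array([atz('w1',p,.06)[:2] for p in C]);print(W,W.mean(0))
for i in range(4):
  d=W[(i+1)%4]-W[i];print(np.degrees(np.arctan2(d[1],d[0])),np.linalg.norm(d))
m=C.mean(0)
print(tri(('w1',m),('top0',(436.9,317.7))),tri(('w1',m),('scene0',(315.9,152.5))),tri(('w1',m),('top0',(436.9,317.7)),('scene0',(315.9,152.5))))
E
```

```text
[[ 0.4536 -0.2134]
 [ 0.4387 -0.2443]
 [ 0.408  -0.2309]
 [ 0.4225 -0.1987]] [ 0.4307 -0.2218]
-115.74424002494382 0.034346198512650306
156.3191112138047 0.033528551014918646
65.7624458950517 0.03532611637217802
-25.345797581829228 0.034436495472110674
(array([ 0.4302, -0.2211,  0.055 ]), [np.float64(0.466994066215337), np.float64(0.46699406621548784)]) (array([ 0.4282, -0.2209,  0.0554]), [np.float64(1.6256328928009685), np.float64(1.6256328928011645)]) (array([ 0.4292, -0.2206,  0.0561]), [np.float64(1.1303191648664987), np.float64(1.3926878899468635), np.float64(2.310380153083297)])
```

```bash
python3 -c "
from h import *
move([.4302,-.2212,.029],-115.0)"
```

```text
dpos cm [-1.000e-02 -1.000e-02  1.416e+01] turn [ 0.    -0.    -0.044] t 1.575 pos [ 0.4302 -0.2213  0.1706] clos -117.52 w 0.0871409360830891 f [ 0.4 -0.2  0.2]
```

Request:
play_rows(
  gripper=[-1,-1,-1,-1,-1,-1],
  delta_pos=[
    [0,0,4],
    [0,0,8],
    [0,0,11.5],
    [0,0,14.1],
    [0,0,14.1],
    [0,0,14.1],
  ],
  turn=[
    [0,0,-0.044],
    [0,0,-0.044],
    [0,0,-0.044],
    [0,0,-0.044],
    [0,0,-0.044],
    [0,0,-0.044],
  ],
  squeeze=25,
)

```text
time: 2.33
position: [0.4309, -0.2209, 0.0302]
tool_rot: [0.976, -0.216, 0.001, 0.0]
ft_force: [0.3, 0.9, 0.5]
grip_width: 0.0871
grip_force: 0.0
```

```bash
python3 -c "
from h import *
move([.4302,-.2212,.029],-115.0)"
```

```text
dpos cm [-0.05  0.06  0.12] turn [ 0.    -0.001  0.001] t 2.325 pos [ 0.4309 -0.2209  0.0302] clos -114.92 w 0.08705542587832596 f [0.3 0.9 0.5]
```

Good; close, then lift.

Request:
play_rows(
  gripper=[1,1,1,1,1,1,1,1,1,1,1,1],
  delta_pos=[
    [0,0,0.1],
    [0,0,0.1],
    [0,0,0.1],
    [0,0,0.1],
    [0,0,0.1],
    [0,0,0.1],
    [0,0,0.1],
    [0,0,-3],
    [0,0,-8],
    [0,0,-12.5],
    [0,0,-12.5],
    [0,0,-12.5],
  ],
  turn=[
    [0,0,0],
    [0,0,0],
    [0,0,0],
    [0,0,0],
    [0,0,0],
    [0,0,0],
    [0,0,0],
    [0,0,0],
    [0,0,0],
    [0,0,0],
    [0,0,0],
    [0,0,0],
  ],
)

```text
time: 3.82
position: [0.43, -0.2196, 0.154]
tool_rot: [0.977, -0.215, -0.001, -0.0]
ft_force: [-0.8, 0.5, -1.3]
grip_width: 0.0357
grip_force: 25.0
```

```bash
python3 -c "
from h import *
move([.5742,-.0106,.155],-88.3)"
```

```text
dpos cm [  4.29 -25.03  -0.1 ] turn [-0.001  0.001 -0.464] t 3.825 pos [ 0.43   -0.2196  0.154 ] clos -114.88 w 0.03569247885812528 f [-0.8  0.5 -1.3]
```

Request:
play_rows(
  gripper=[1,1,1,1,1,1,1,1,1],
  delta_pos=[
    [0.7,-4,0],
    [1.4,-8,0],
    [2.1,-12.5,0],
    [2.9,-17,0],
    [3.6,-21,0],
    [4.3,-25,0],
    [4.3,-25,0],
    [4.3,-25,0],
    [4.3,-25,0],
  ],
  turn=[
    [0,0,-0.08],
    [0,0,-0.16],
    [0,0,-0.24],
    [0,0,-0.32],
    [0,0,-0.4],
    [0,0,-0.464],
    [0,0,-0.464],
    [0,0,-0.464],
    [0,0,-0.464],
  ],
)

```text
time: 4.95
position: [0.5736, -0.0122, 0.1536]
tool_rot: [1.0, 0.014, -0.001, -0.0]
ft_force: [-0.6, -0.1, -0.8]
grip_width: 0.0356
grip_force: 25.0
```

```bash
python3 - <<'E'
from h import *
snap('wrist','w2');snap('scene','s2');move([.5742,-.0106,.155],-88.3)
print(proj('w2',[.5742,-.0106,.07]),proj('s2',[.5742,-.0106,.07]),proj('s2',[.5742,-.0106,.14]))
a=cv2.imread('pics/w2.png')[60:400,120:520]
b=cv2.imread('pics/s2.png')[130:330,220:400]
A=cv2.resize(a,(440,374));B=cv2.resize(b,(336,374),interpolation=2);cv2.imwrite('pics/c4.png',np.hstack([A,B]))
E
```

```text
dpos cm [ 0.01 -0.17 -0.08] turn [-0.     0.001 -0.002] t 5.05 pos [ 0.5741 -0.0123  0.1542] clos -88.39 w 0.03562814585921754 f [-0.1 -0.7 -1.6]
[np.float64(318.0473374054767), np.float64(243.69748158644254)] [np.float64(304.7992696408548), np.float64(232.03256168149548)] [np.float64(303.7267878929237), np.float64(208.3142221279031)]
```

View pics/c4.png

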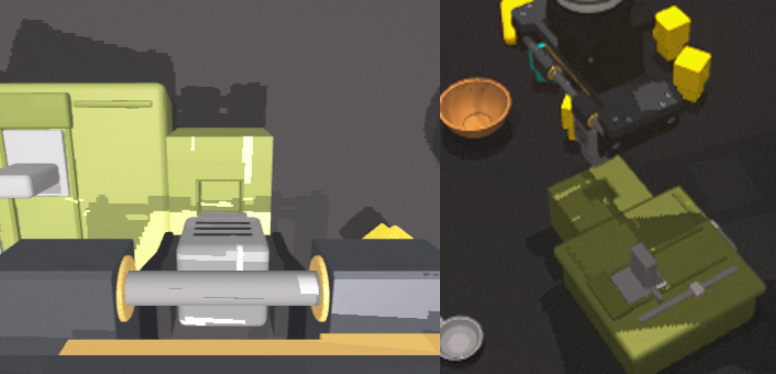

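```bash
python3 - <<'E'
from h import *
np.set_printoptions(precision=4,suppress=True,linewidth=200)
g=cv2.cvtColor(cv2.imread('pics/w2.png'),cv2.COLOR_BGR2GRAY)
print('rows at col 320',g[168:262,320])
print('rows at col 290',g[168:200,290])
for r in(200,235,245,250): print(r,'265-380',g[r,265:380])
print('head row 290',g[290,270:375])
o=robot.get_obs();p=o['position']
print(proj('w2',p),proj('w2',p+[0,0,.031]),proj('w2',p+[0.018,0,.031]))
for c in [(-.0145),.0145,.0165,.045]: print(c,proj('w2',[.5742+c,-.0106,.07]))
E
```

```text
rows at col 320 [ 63  63  62  62  61  61  62  65 111 126 126 125 127 126 126 129 168 207 207 206 207 206 206 208 206 206 206 206 206 206 206 205 206 205 205 206 206 204 201 202 202 202 202 201 202 202 201 201 202
 202 202 201 202 201 199 152 154 202 201 202 202 202 201 202 200 201 200 201 200 200 200 200 200 197 169 248 248 248 248 248 155 153 156 146 134 146 139 139 139 143 146 145 137 135]
rows at col 290 [ 62  63  62  62  63  62  63  66 112 126 125 126 126 127 127 128 168 207 207 207 206 207 207 207 206 206 207 206 206 205 206 206]
200 265-380 [206 197 187 176 168 158 167 196 206 204 206 205 205 206 206 204 206 205 206 205 205 206 206 205 205 205 206 205 206 206 206 206 206 205 205 206 206 206 206 206 206 205 205 205 205 206 206 205 206
 206 206 205 205 205 205 206 206 206 206 205 205 206 206 206 205 206 206 205 206 206 206 205 207 206 206 247 252 253 252 253 252 253 253 253 248 205 206 206 206 206 205 206 206 206 205 205 205 206
 206 205 205 206 172 107  90  88  90  89  89  87  90  89  90  89  90]
235 265-380 [207 205 197 186 179 173 164 160 180 201 199 201 201 201 201 201 201 20
[... 1552 characters left out ...]
83
 182 183 182 182 183 182 208 227 227 227 228 228 228 228 227 227 227 254 255 255 255 255 254 227 226 227 226 227 226 226 227 227 227 226 227 227 227 227 227 226 223 218 213 204 184 129  70  63  64
  63  62  61  60  57  44  43]
[np.float64(319.62058722498574), np.float64(290.0064366872819)] [np.float64(319.1734322652122), np.float64(319.9455140707088)] [np.float64(320.28946472832604), np.float64(280.9964897702139)]
-0.0145 [np.float64(317.5781983145717), np.float64(261.7953866190123)]
0.0145 [np.float64(318.5309164125481), np.float64(225.04253017568266)]
0.0165 [np.float64(318.59878754578546), np.float64(222.424276127798)]
0.045 [np.float64(319.598307302254), np.float64(183.8659594549159)]
```

Request:
play_rows(
  gripper=[1,1,1,1,1],
  delta_pos=[
    [0.06,-0.16,1.5],
    [0.06,-0.16,3.5],
    [0.06,-0.16,4.7],
    [0.06,-0.16,4.7],
    [0.06,-0.16,4.7],
  ],
  turn=[
    [0,0,0],
    [0,0,0],
    [0,0,0],
    [0,0,0],
    [0,0,0],
  ],
)

```text
time: 5.68
position: [0.5757, -0.0099, 0.1078]
tool_rot: [1.0, 0.015, 0.0, 0.0]
ft_force: [0.5, 0.8, -0.8]
grip_width: 0.0354
grip_force: 25.0
```

```bash
python3 -c "
from h import *
move([.5748,-.0107,.078],-88.3)"
```

```text
dpos cm [-0.1   0.07  2.98] turn [ 0.    -0.001  0.   ] t 5.675 pos [ 0.5757 -0.0099  0.1078] clos -88.3 w 0.03535863917226425 f [ 0.5  0.8 -0.8]
```

Request:
play_rows(
  gripper=[1,1,1,1,1,1,1],
  delta_pos=[
    [-0.05,0.04,0.3],
    [-0.05,0.04,0.7],
    [-0.05,0.04,1.1],
    [-0.05,0.04,1.5],
    [-0.05,0.04,1.8],
    [-0.05,0.04,1.8],
    [-0.05,0.04,1.8],
  ],
  turn=[
    [0,0,0],
    [0,0,0],
    [0,0,0],
    [0,0,0],
    [0,0,0],
    [0,0,0],
    [0,0,0],
  ],
)

```text
time: 6.55
position: [0.5749, -0.0102, 0.0895]
tool_rot: [1.0, 0.015, 0.0, 0.0]
ft_force: [-0.2, -0.1, -0.5]
grip_width: 0.0359
grip_force: 25.0
```

Entering freely (about 10 mm deep). Continue.

Request:
play_rows(
  gripper=[1,1,1,1,1,1,1],
  delta_pos=[
    [0,0,0.3],
    [0,0,0.6],
    [0,0,0.9],
    [0,0,1.1],
    [0,0,1.2],
    [0,0,1.3],
    [0,0,1.3],
  ],
  turn=[
    [0,0,0],
    [0,0,0],
    [0,0,0],
    [0,0,0],
    [0,0,0],
    [0,0,0],
    [0,0,0],
  ],
)

```text
time: 7.42
position: [0.5749, -0.0102, 0.0766]
tool_rot: [1.0, 0.015, 0.0, 0.0]
ft_force: [-0.8, 0.0, -0.5]
grip_width: 0.0357
grip_force: 25.0
```

Request:
play_rows(
  gripper=[1,1,1,1],
  delta_pos=[
    [0,0,0.1],
    [0,0,0.2],
    [0,0,0.25],
    [0,0,0.25],
  ],
  turn=[
    [0,0,0],
    [0,0,0],
    [0,0,0],
    [0,0,0],
  ],
)

```text
time: 7.92
position: [0.575, -0.0103, 0.0765]
tool_rot: [1.0, 0.015, 0.001, 0.0]
ft_force: [-3.5, 0.4, 13.4]
grip_width: 0.0358
grip_force: 25.0
```

Request:
play_rows(
  gripper=[1,-1,-1,-1,-1,-1,-1,-1,-1,-1],
  delta_pos=[
    [0,0,-0.2],
    [0,0,-0.2],
    [0,0,-0.2],
    [0,0,-0.2],
    [0,0,-0.2],
    [0,0,-0.2],
    [0,0,-3],
    [0,0,-7],
    [0,0,-10],
    [0,0,-10],
  ],
  turn=[
    [0,0,0],
    [0,0,0],
    [0,0,0],
    [0,0,0],
    [0,0,0],
    [0,0,0],
    [0,0,0],
    [0,0,0],
    [0,0,0],
    [0,0,0],
  ],
)

```text
time: 9.18
position: [0.5767, -0.0106, 0.1765]
tool_rot: [1.0, 0.015, 0.003, 0.001]
ft_force: [1.0, 0.4, 0.3]
grip_width: 0.0872
grip_force: 0.0
```

```bash
python3 - <<'E'
from h import *
snap('wrist','w3');snap('scene','s3');move([.5926,.1089,.17],1.7)
a=cv2.imread('pics/w3.png')[100:460,100:500]
b=cv2.imread('pics/s3.png')[195:335,265:400]
A=cv2.resize(a,(400,360));B=cv2.resize(b,(347,360),interpolation=2);cv2.imwrite('pics/c5.png',np.hstack([A,B]))
E
```

```text
dpos cm [  2.18 -11.85   0.36] turn [-1.000e-03  0.000e+00 -1.571e+00] t 9.275 pos [ 0.5744 -0.0102  0.1736] clos -88.29 w 0.08665699600764083 f [-0.3  0.1 -0.6]
```

View pics/c5.png

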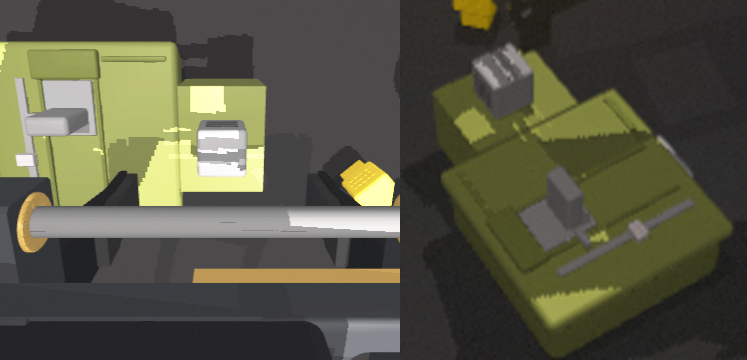

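```bash
python3 - <<'E'
from h import *
np.set_printoptions(precision=4,suppress=True)
s=lambda p:[(p[0]+.5)/4.5-.5+270,(p[1]+.5)/4.5-.5+205]
q=lambda p:[(p[0]+.5)/6-.5+230,(p[1]+.5)/6-.5+200]
yaw=.0302;ex=np.array([np.cos(yaw),np.sin(yaw)]);O=np.array([.5718,.0683])
def L(X): d=np.array(X[:2])-O; return d@ex*1e3,d@np.array([-ex[1],ex[0]])*1e3,X[2]*1e3
print('tab top scene @.114',L(atz('scene0',s((267,275)),.114)))
g=[.5926,.1089]
for t in('top0','scene0','w3'):
  print(t,[np.round(proj(t,[*(O+ex*(.022+dx)+np.array([-ex[1],ex[0]])*(.04+dy)),.114]),1) for dx,dy in((-.007,-.015),(.007,-.015),(.007,.015),(-.007,.015))])
print('mark top',L(atz('top0',q((148,338)),.083)),L(tri(('top0',q((148,338))),('scene0',s((396,352))))[0]))
print('pointer',L(atz('top0',q((187,230)),.078)))
print('mark w3',L(atz('w3',(125,260),.083)))
E
```

```text
tab top scene @.114 (np.float64(21.969011068449895), np.float64(43.294881712507866), np.float64(114.0000000000001))
top0 [array([280., 239.]), array([279.9, 231.9]), array([264.6, 232.3]), array([264.8, 239.5])]
scene0 [array([326.7, 257.1]), array([320.1, 260.4]), array([329.2, 272. ]), array([335.8, 268.5])]
w3 [array([168.6, 236.8]), array([166.1, 216.8]), array([121.7, 216.8]), array([124.9, 236.8])]
mark top (np.float64(-14.685057540804262), np.float64(80.19791164024966), np.float64(82.99999999999996)) (np.float64(-14.988937114175732), np.float64(81.27857921430663), np.float64(78.14776376057348))
pointer (np.float64(21.678886597555834), np.float64(66.90062679919423), np.float64(78.00000000000007))
mark w3 (np.float64(-12.266489542321219), np.float64(76.3481535859551), np.float64(83.00000000000001))
```

Request:
play_rows(
  gripper=[-1,-1,-1,-1,-1,-1,-1,-1,-1,-1,-1,-1],
  delta_pos=[
    [0.4,-2,0.3],
    [0.8,-4,0.3],
    [1.2,-6,0.3],
    [1.6,-8,0.3],
    [1.9,-10,0.3],
    [2.18,-11.85,0.3],
    [2.18,-11.85,0.3],
    [2.18,-11.85,0.3],
    [2.18,-11.85,0.3],
    [2.18,-11.85,0.3],
    [2.18,-11.85,0.3],
    [2.18,-11.85,0.3],
  ],
  turn=[
    [0,0,-0.17],
    [0,0,-0.34],
    [0,0,-0.51],
    [0,0,-0.68],
    [0,0,-0.85],
    [0,0,-1.02],
    [0,0,-1.19],
    [0,0,-1.36],
    [0,0,-1.5],
    [0,0,-1.57],
    [0,0,-1.57],
    [0,0,-1.57],
  ],
)

```text
time: 10.78
position: [0.5925, 0.1088, 0.1699]
tool_rot: [0.697, 0.717, -0.001, -0.001]
ft_force: [-1.3, -0.3, -1.3]
grip_width: 0.0876
grip_force: 0.0
```

```bash
python3 -c "
from h import *
snap('wrist','w4');move([.5926,.1089,.084],1.7)"
```

```text
dpos cm [0.   0.   8.62] turn [-0.002 -0.    -0.002] t 10.825 pos [0.5927 0.1089 0.1702] clos 1.61 w 0.08714776234192122 f [ 0.6  0.3 -0.7]
```

Request:
play_rows(
  gripper=[-1,-1,-1,-1,-1,1,1,1,1,1,1,1],
  delta_pos=[
    [0,0,3],
    [0,0,6],
    [0,0,8.5],
    [0,0,8.5],
    [0,0,8.5],
    [0,0,8.5],
    [0,0,8.5],
    [0,0,8.5],
    [0,0,8.5],
    [0,0,8.5],
    [0,0,8.5],
    [0,0,8.5],
  ],
  turn=[
    [0,0,0],
    [0,0,0],
    [0,0,0],
    [0,0,0],
    [0,0,0],
    [0,0,0],
    [0,0,0],
    [0,0,0],
    [0,0,0],
    [0,0,0],
    [0,0,0],
    [0,0,0],
  ],
  squeeze=40,
)

```text
time: 12.32
position: [0.5931, 0.1088, 0.086]
tool_rot: [0.697, 0.717, -0.0, -0.0]
ft_force: [-0.7, 0.4, -0.0]
grip_width: 0.0252
grip_force: 0.0
```

```bash
python3 -c "
from h import *
o=robot.get_obs();print(o['position'],o['ft_force'],o['grip_width'])
d=.0335*np.array([np.cos(.0302),np.sin(.0302),0]);move(np.array([.5926,.1089,.085])-d,1.7)"
```

```text
[0.59311294 0.10884107 0.08600052] [-0.68258534  0.40851097 -0.01960819] 0.02516391750852268
dpos cm [ 0.  -3.4  0.1] turn [-0.     0.    -0.001] t 12.325 pos [0.5931 0.1088 0.086 ] clos 1.66 w 0.02516391750852268 f [-0.7  0.4 -0. ]
```

Fingers are still closing.

Request:
play_rows(
  gripper=[1,1,1],
  delta_pos=[
    [0,0,0],
    [0,0,0],
    [0,0,0],
  ],
  turn=[
    [0,0,0],
    [0,0,0],
    [0,0,0],
  ],
)

```text
time: 12.7
position: [0.5926, 0.1088, 0.086]
tool_rot: [0.697, 0.717, -0.0, -0.0]
ft_force: [-1.5, -0.2, 1.4]
grip_width: 0.014
grip_force: 40.0
```

Gripped at width 14 mm with no net force, so it is centred. Pull 33 mm and look.

Request:
play_rows(
  gripper=[1,1,1,1,1,1,1,1,1,1],
  delta_pos=[
    [0,-0.4,0],
    [0,-0.8,0],
    [0,-1.2,0],
    [0,-1.6,0],
    [0,-2.0,0],
    [0,-2.4,0],
    [0,-2.8,0],
    [0,-3.3,0],
    [0,-3.3,0],
    [0,-3.3,0],
  ],
  turn=[
    [0,0,0],
    [0,0,0],
    [0,0,0],
    [0,0,0],
    [0,0,0],
    [0,0,0],
    [0,0,0],
    [0,0,0],
    [0,0,0],
    [0,0,0],
  ],
)

```text
time: 13.95
position: [0.5627, 0.1079, 0.0861]
tool_rot: [0.697, 0.717, 0.002, 0.002]
ft_force: [7.7, 1.2, -8.4]
grip_width: 0.0139
grip_force: 40.0
```

```bash
python3 - <<'E'
from h import *
for n in('wrist','scene','top'): snap(n,n[0]+'5')
move([.5926,.1089,.085],1.7)
yaw=.0302;ex=np.array([np.cos(yaw),np.sin(yaw)]);ey=np.array([-ex[1],ex[0]]);O=np.array([.5718,.0683])
for n,w,h in(('w5',0,0),('s5',0,0),('t5',0,0)): print(n,proj(n,[*(O+ex*-.0147+ey*.08),.083]))
def crop(n,w,h,f):
    x,y=map(int,proj(n,[*(O+ex*-.0147+ey*.07),.08]));print(n,x-w,y-h)
    return cv2.resize(cv2.imread(f'pics/{n}.png')[max(0,y-h):y+h,max(0,x-w):x+w],(2*w*f,2*h*f),interpolation=2)
A=crop('w5',65,60,3);B=crop('s5',30,30,6);C=crop('t5',24,30,6)
B=cv2.copyMakeBorder(B,0,0,0,0,0);C=C[:360]
cv2.imwrite('pics/c6.png',np.hstack([cv2.resize(A,(390,360)),B][:1]+[cv2.resize(B[:, :],(200,200)) if 0 else B[:360,60:300],C[:360,60:230]]))
E
```

```text
dpos cm [0.01 2.99 0.12] turn [ 0.006 -0.    -0.001] t 14.1 pos [0.5627 0.1079 0.0861] clos 1.64 w 0.013411375729040347 f [ 7.3  1.3 -8. ]
w5 [np.float64(307.96166035109786), np.float64(210.32131449593194)]
s5 [np.float64(356.7910778145484), np.float64(280.8794645790211)]
t5 [np.float64(254.34844773193493), np.float64(255.92104052996032)]
w5 243 168
s5 323 247
t5 235 225
```

View pics/c6.png

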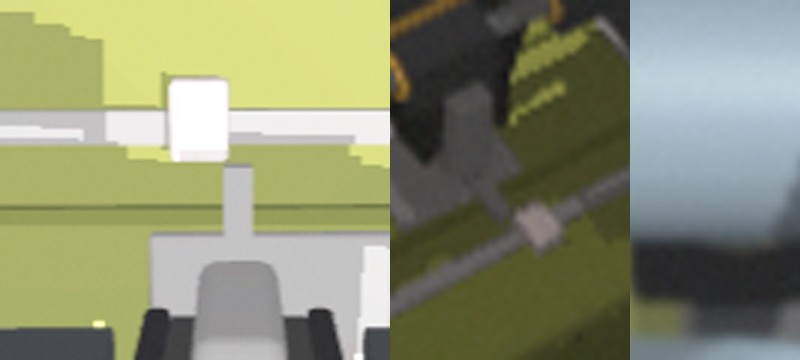

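Request:
play_rows(
  gripper=[1,1,1,1,1,1],
  delta_pos=[
    [0,-0.2,0],
    [0,-0.4,0],
    [0,-0.6,0],
    [0,-0.7,0],
    [0,-0.7,0],
    [0,-0.7,0],
  ],
  turn=[
    [0,0,0],
    [0,0,0],
    [0,0,0],
    [0,0,0],
    [0,0,0],
    [0,0,0],
  ],
)

```text
time: 14.85
position: [0.5567, 0.1077, 0.0861]
tool_rot: [0.697, 0.717, 0.003, 0.003]
ft_force: [9.4, 1.3, -8.6]
grip_width: 0.0137
grip_force: 40.0
```

```bash
cat > m.py <<'E'
from h import *
import sys
n=sys.argv[1]; snap('wrist',n); move([.5926,.1089,.085],1.7)
g=cv2.cvtColor(cv2.imread(f'pics/{n}.png'),cv2.COLOR_BGR2GRAY)
np.set_printoptions(linewidth=200)
for r in(200,205,210,214,216,220,228,234): print(r,g[r,295:345])
E
python3 m.py w6
```

```text
dpos cm [0.01 3.59 0.13] turn [ 0.008 -0.    -0.001] t 14.9 pos [0.5567 0.1077 0.0861] clos 1.64 w 0.01397314658158624 f [ 9.2  1.3 -9.2]
200 [211 210 210 211 210 211 212 212 212 213 212 212 195 167 168 166 234 254 255 255 255 255 255 255 254 254 255 255 255 255 255 255 255 255 254 245 208 212 211 212 212 213 212 213 212 212 212 212 212
 212]
205 [225 225 225 225 224 225 225 225 225 225 225 225 226 210 183 181 234 254 254 254 255 255 255 254 254 254 255 255 255 255 255 255 255 255 254 249 233 240 240 241 241 241 240 240 239 240 239 240 240
 240]
210 [238 239 239 238 239 239 239 239 238 239 240 239 239 226 195 190 234 253 254 254 254 254 254 254 254 254 255 255 255 255 255 255 255 255 254 250 233 240 240 239 240 240 239 240 240 240 240 240 240
 240]
214 [238 238 238 238 239 238 237 237 237 237 237 237 237 224 194 191 233 253 254 254 254 254 254 254 254 254 254 255 255 255 255 255 255 255 254 250 213 195 195 196 194 195 195 194 197 195 195 195 195
 195]
216 [207 217 224 224 224 210 180 180 179 180 180 180 180 178 175 171 230 253 254 254 254 254 254 254 254 254 254 255 255 255 255 255 255 255 254 244 173 174 175 174 174 175 175 175 174 175 175 174 174
 175]
220 [209 210 209 209 209 191 167 167 166 166 166 167 166 167 167 167 204 235 239 240 240 241 240 239 238 239 241 242 241 240 242 242 242 241 238 213 168 166 167 167 168 165 168 166 166 167 166 167 167
 167]
228 [167 165 166 167 167 168 167 168 167 166 166 167 167 166 167 167 166 167 166 167 166 167 181 193 194 195 193 195 195 196 194 192 179 166 166 167 167 166 167 166 167 167 168 167 165 166 166 165 167
 168]
234 [166 165 168 167 166 166 166 166 166 165 167 166 166 167 167 167 167 166 166 168 167 166 181 195 194 194 193 195 195 195 194 192 179 167 166 166 167 167 166 166 166 165 167 167 165 167 167 167 167
 165]
```

```bash
python3 - <<'E'
from h import *
yaw=.0302;ex=np.array([np.cos(yaw),np.sin(yaw)]);ey=np.array([-ex[1],ex[0]]);O=np.array([.5718,.0683])
for x in(-.0139,-.0129):
  for y,z in((.062,.075),(.066,.075),(.073,.083),(.087,.083),(.073,.075)): print(x,y,z,proj('w6',[*(O+ex*x+ey*y),z]))
E
```

```text
-0.0139 0.062 0.075 [np.float64(321.5489336477531), np.float64(240.75607305551208)]
-0.0139 0.066 0.075 [np.float64(321.5313378068726), np.float64(233.49345585834476)]
-0.0139 0.073 0.083 [np.float64(321.6092914172994), np.float64(224.02798444900887)]
-0.0139 0.087 0.083 [np.float64(321.5441293058752), np.float64(196.1949777959113)]
-0.0139 0.073 0.075 [np.float64(321.50003542816233), np.float64(220.573516681792)]
-0.0129 0.062 0.075 [np.float64(323.4254484003075), np.float64(240.74825738522316)]
-0.0129 0.066 0.075 [np.float64(323.4190291546893), np.float64(233.48589928847665)]
-0.0129 0.073 0.083 [np.float64(323.60336236921137), np.float64(224.02042282456694)]
-0.0129 0.087 0.083 [np.float64(323.58310024774704), np.float64(196.18851114632224)]
-0.0129 0.073 0.075 [np.float64(323.407609551636), np.float64(220.56642998830924)]
```

Request:
play_rows(
  gripper=[1,1,1,1,1],
  delta_pos=[
    [0,-0.09,0],
    [0,-0.09,0],
    [0,-0.09,0],
    [0,-0.09,0],
    [0,-0.09,0],
  ],
  turn=[
    [0,0,0],
    [0,0,0],
    [0,0,0],
    [0,0,0],
    [0,0,0],
  ],
)

```text
time: 15.52
position: [0.556, 0.1077, 0.0861]
tool_rot: [0.697, 0.717, 0.003, 0.003]
ft_force: [9.0, 1.0, -10.6]
grip_width: 0.0133
grip_force: 40.0
```

```bash
python3 m.py w7; python3 - <<'E'
from h import *
snap('scene','s7')
a=cv2.imread('pics/s7.png')[190:340,240:400];b=cv2.imread('pics/w7.png')[160:280,250:390]
cv2.imwrite('pics/c7.png',np.hstack([cv2.resize(b,(420,360),interpolation=2),cv2.resize(a,(380,360),interpolation=2)]))
E
```

```text
dpos cm [0.01 3.66 0.14] turn [ 0.008 -0.    -0.001] t 15.575 pos [0.556  0.1077 0.0861] clos 1.63 w 0.013821057557365452 f [ 9.6  2.8 -9.9]
200 [210 211 209 210 210 211 210 211 212 212 212 212 212 212 195 167 166 220 252 254 254 255 255 255 255 254 254 255 255 255 255 255 255 255 255 254 250 223 211 212 211 212 212 213 212 213 212 211 211
 212]
205 [224 224 224 224 225 224 224 225 225 225 225 226 225 225 210 190 195 224 250 254 254 255 255 255 254 254 254 255 255 255 255 255 255 255 255 254 251 238 239 240 240 240 239 240 240 239 239 240 240
 239]
210 [238 239 238 238 238 239 238 238 238 239 239 239 239 239 226 195 195 215 248 254 254 254 254 254 254 254 254 254 255 255 255 255 255 255 255 254 252 236 240 240 240 240 240 240 239 239 239 240 239
 239]
214 [238 238 239 238 238 238 238 237 237 237 237 237 237 238 224 195 195 215 246 254 254 254 254 254 254 254 254 254 255 255 255 255 255 255 255 254 250 214 196 195 195 195 195 196 195 195 196 195 195
 196]
216 [207 207 217 224 224 225 218 195 179 180 181 180 179 178 175 174 174 199 244 253 254 254 254 254 254 254 254 254 254 255 254 255 255 255 255 254 248 193 173 174 174 175 175 174 174 175 175 174 174
 174]
220 [209 209 209 209 209 209 191 166 166 166 166 165 167 167 166 166 166 178 219 237 239 239 240 240 239 238 238 239 240 240 240 241 242 241 241 238 213 167 166 167 166 167 166 166 167 166 166 166 167
 166]
228 [167 167 166 166 166 166 166 166 167 166 166 167 167 167 167 166 166 168 167 167 166 167 182 194 194 195 195 194 195 194 194 191 178 166 166 166 166 167 165 166 166 166 166 167 167 167 166 167 167
 167]
234 [167 166 165 166 166 165 166 165 166 167 168 167 165 166 166 167 166 166 165 167 166 167 180 194 194 194 194 194 194 193 193 191 179 166 167 165 166 166 165 166 167 166 166 166 165 165 167 166 166
 166]
```

View pics/c7.png

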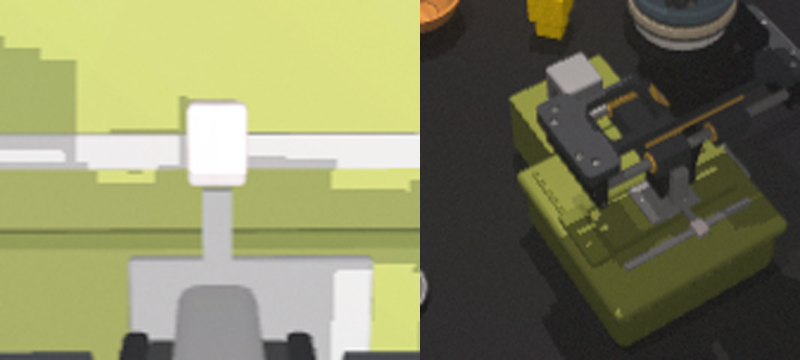

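The pointer and marker are level: the marker centre is at column 322.5 and so is the pointer's. The battery is seated and the slide is still held.

```bash
python3 -c "
from rig import robot
print(robot.hand_in())"
```

```text
the job is handed in; nothing more can be done
None
```

The job is handed in: the grey battery block is fully home in the socket and released, and the gripper is holding the vent slide with its pointer level with the steel marker to within about 0.1 mm in the wrist camera. The hand-in call returned no verdict.

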